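Clamp a circuit board in its test fixture and unlock the power switch

ROBOT

A 6-joint arm with a two-finger parallel gripper is mounted at the origin on the work surface. World frame = base frame: x ahead of the robot, y to its left, z up, the work surface at z = 0. Lengths are in m, angles in rad, forces in N, time in s.
With the tool pointing down it reaches from about 0.35 to 0.975 m from the base axis. Payload 4.9 kg.
Tool frame: the origin (TCP) lies on the centre line of the jaws, within the pads' length; the fingertips stand 14 mm ahead of it and the grasp point (between the pads) lies 5 mm behind it; x points along the fingers, z is the direction in which the jaws open and shut, and the axes are right-handed (so a half turn about x gives the same grasp; the last joint's range is limited). The gripper opens to 85 mm and grips with 20 to 120 N. Pads are 22 mm wide; open, the fingers measure 114 mm over their backs; the gripper's body (76 mm by 85 mm) begins 54 mm behind the grasp point. The pads swing forward as they close: fully open they stand 13 mm farther back than shut.
Start: joints at [1.117, 0.053, 1.613, -0, 1.476, -0.119], TCP at [0.205, 0.59, 0.245] pointing down, gripper open.
Joint ranges: [-3.01, 3.01], [-1.01, 2.22], [0.06, 2.58], [-1.02, 4.17], [0.09, 2.62], [-3.14, 3.14]. Speed limits (rad/s): [2.57, 2.57, 3.14, 3.14, 3.14, 3.14].

INTERFACE

Orientations are given as a rotation vector (axis times angle).
In Python, from station import ctrl gives the robot as it stands.
- The arm moves only by the tool move_arm, never from a script. Its argument "increments" is a list that holds one entry, the list of rows, each a list of 4 numbers: the shift along the tool's x, y, z in units of 25 cm (1.0 is 25 cm), then the turn about the tool's x in units of 90 degrees (1.0 is 90 degrees). A call has 1 to 20 rows; each row shifts and turns the commanded pose from where the row before left it, along the tool's axes as they then stand; what a row does not reach is not made up. A row lasts 1/12 s, in which the tool goes at most 41.7 mm and 7.16 degrees, less where a joint would pass 70% of its speed; a pose out of reach is approached as far as the arm can. A call with a number of a shift or a turn outside -1 to 1 is refused whole. A call with a gripper value outside its range is refused whole. "gripper" is the closure, from 0 (fully open) to 1 (shut), set as the call begins (left out, the last holds). The fingers move at their own pace and stop on an object; "squeeze" is the grip in N (left out, the last holds). Time passes only in rows, so rows that do not move let the fingers close. It gives the time, the measured TCP pose, the force and the opening at its end, in the units of the state.
- ctrl.get_obs(): the state, without advancing time (a new reading comes with each control period).
- ctrl.get_image(name): name is "scene" or "top"; returns a dict with "pixels" (384x512x3 uint8, red, green, blue), "depth" (384x512 float32, m along the optical axis (not along the pixel's ray), 0 where there is no reading), "K" (3x3 intrinsics, pixels), "extrinsics" (4x4, takes a point from camera to world coordinates). Camera axes: x right, y up, looking along -z (the intrinsics and any distortion apply to the point x, -y, -z); pixel columns grow to the right and rows downward; lengths in m; the calibration is good to about 2 mm. A picture is of the moment at which its call begins.
- ctrl.finish_job(): hands the job in, once; it reports no verdict.
Trained networks look in the newest picture that a camera, given by its name, has taken for a name from the list of things; names that differ only in an ending like _2 or _b are one class to them, and where a whole thing is asked for, a point or a joint stands for the part that bears it (a point fixed in the world has none). Each returns a list of dicts, best first, with "score" (0 to 1); they miss things now and then, are a little off and sometimes report something else, mostly with a low value. They report only what shows in the picture. A call takes as long as a camera call. They do not tell look-alikes from the thing itself.
- ctrl.trace(camera, target): "region" (384x512 bool, what is visible of it) and "pixel" ([row, column] in pixels, amid what is visible of it).
The state is a dict: "t": time; "q": joint angles; "dq": joint speeds; "effort": joint torques, N m; "tool_pos": TCP position; "tool_rot": TCP orientation; "contact_force": force on the tool from outside, world axes, zero at the start; "wrist_torque": the same for the moment, N m; "opening": finger opening in m.
Only numpy, scipy, OpenCV 4.12 (cv2) and the standard library are available. Lean on these libraries where they do the work, as an engineer would, in place of code of your own. Each camera call takes 0.05 s, during which the arm holds its last target. There are 200 camera calls.

TASK

Push the handle of the toggle clamp down past centre so that the clamp stays shut by itself with its pad pressing on the circuit board in the fixture's nest. Only then switch on the power box beside it: pull its locking bat outward along its own length, flip it over to the side of the two terminal posts and let it drop back into its lock. Let go of everything, leaving the board in its nest and the other things on the bench where they are.

Things in the scene. Friction and masses are not known exactly. Their poses are not given: they have to be found in the camera images.
- fixture: Test fixture, fixed to the bench: aluminium base plate 225 x 130 x 20 mm with a steel toggle clamp on its near half and the board's nest on its far half. Origin on the bench, 20 mm to +x of the clamp handle's pivot. Local +x runs from the clamp to the nest, local -x is the side to which the clamp handle falls, z up; the plate spans x -45 to +180 mm, y -65 to +65 mm.
- handle_pivot (a point): Axis of the clamp handle, parallel to the fixture's y, 72 mm above the bench, at x -20 mm of the fixture.
- handle_grip (a point): Point in the middle of the handle's rubber grip, 110 mm from handle_pivot. The grip is a bar 26 mm wide (along the pivot axis) and 20 mm thick, from 53 to 133 mm from the pivot. Open, the handle stands up steeply (1.15 rad above level, leaning to the fixture's -x); shut, it lies level, pointing to the fixture's -x, 72 mm above the bench.
- handle (a joint): Angle of the clamp handle, rad: 0 fully open, 1.15 shut against its stop (level); it stands 1.15 minus this value above level. The clamp bar beyond it, with the pad, comes down with it (by 1.1 rad). From about 0.75 it pushes back (up to 4 N at the grip), passes centre at 1.01 and from about 1.05 on is driven to its stop and stays. Light friction (about 1 N at the grip) holds it anywhere else.
- pad: Sprung rubber pad, 24 mm across and 13 mm thick, hanging on the end of the clamp bar, 85 mm from the bar's axis. Origin 25 mm above its underside, z along its spindle away from the board. With the clamp open it hangs clear; shut, it presses on the metal can in the middle of the board with about 10 N.
- board: Loose circuit board 100 x 90 x 4 mm, 0.15 kg, lying in the nest, with a plain metal can 36 x 36 x 8 mm in its middle. Origin at the middle of its underside. Already in place; do not shift it.
- nest (a point): Middle of the nest's floor, 20 mm above the bench, 115 mm along the fixture's +x from its origin. Low steel fences 10 mm high surround it with about 2 mm of play.
- power_box: Power box, fixed to the bench: grey steel box 150 x 130 x 75 mm with a black top panel, a locking toggle bat in its middle and two round terminal posts (20 mm high, at x +56, y +-40 mm) on its far side. Origin on the bench under its centre; local +x points to the terminal-post side, the bat's hinge is parallel to y, z up.
- bat_pivot (a point): Hinge axis of the bat, inside the box, 45 mm above the bench, directly above the box's origin.
- bat_grip (a point): Point on the bat's grip, 112 mm from bat_pivot when the bat is home. The grip is a flat-sided aluminium bar 18 mm thick along the hinge axis and 22 mm wide across it, from 78 to 134 mm from the pivot. A steel cross pin 46 mm long lies 50 mm from the pivot and locks behind a steel gate up to 102 mm above the bench. Its z axis points outward along the bat.
- bat (a joint): Swing of the bat, rad: 0 = OFF, leaning 0.45 rad from upright to the box's -x; 0.9 = ON, leaning 0.45 rad to +x (terminal posts). It cannot swing while the cross pin is home in either end lock (only some 0.1 rad of play).
- bat_pull (a joint): How far the bat is pulled out along its own length, m: 0 = home, 0.018 = stop. It must be out by 0.012 or more to swing past the gate. A spring pulls it home with 4 N at 0 and 8 N at the stop; over the gate the pin rests at about 0.007 to 0.012, in the lock (swing above about 0.82 or below 0.08) it drops to 0.
- driver: Bystander: screwdriver 180 mm long lying between the fixture and the box, origin midway under it.
- demo_board: Bystander: small circuit board 80 x 60 mm on four brass standoffs, 43 mm high.
- meter: Bystander: hand-held meter 170 x 85 x 46 mm lying on its back.
- spool: Bystander: metal spool 66 mm across, 50 mm high.
- pen_cup: Bystander: empty black cup 76 mm across, 100 mm high.
Things that resemble listed ones, but are neither listed nor needed, are in the scene too. What is meant by the power_box is not brown or orange, and is the smaller of those in its own colour.

How it is judged:
By the outcome, as a careful person would: the job done as asked, in the order asked, and still so for the second after the job is handed in, with the robot touching nothing.
It also fails if it takes over 56 s, if anything falls off the work surface, if the arm or the gripper's body presses on something with over 40 N, if the wrist force passes 120 N, or if a joint passes its speed limit or range.

## Working session

There is one attempt and no reset: what is moved stays moved. The work goes in short steps, Python scripts to look and compute and a tool call to move; the robot and the scene stay as the last step left them, time stands still between calls to the robot, and variables do not carry over. Pictures are saved under pics/ and viewed, about 8 in all and at most 12, crops included, and the job is handed in when it is done.

Besides the shell and the picture viewer there is one more tool, called by a JSON object that holds its "fn" and its "kwargs", one argument or row to a line. move_arm: Moves the arm, as the interface text tells. Shifts and turns lie within -1 to 1; 1 stands for 25 cm of shift or 90 degrees of turn. Its arguments: {"type":"object","properties":{"increments":{"type":"array","items":{"type":"array","items":{"type":"array","items":{"type":"number","minimum":-1,"maximum":1}}}},"gripper":{"type":"number"},"squeeze":{"type":"number"}},"required":["increments"]}

```bash
mkdir -p pics; cat > h.py <<'E'
import numpy as np, cv2
from station import ctrl
from scipy.spatial.transform import Rotation as R
def shot(n):
    return ctrl.get_image(n)
def pts(im):
    K=im["K"];d=im["depth"];h,w=d.shape
    c,r=np.meshgrid(np.arange(w),np.arange(h))
    x=(c-K[0,2])/K[0,0]*d;y=(r-K[1,2])/K[1,1]*d
    P=np.stack([x,-y,-d,np.ones_like(d)],-1)@im["extrinsics"].T
    return P[...,:3]
E
python3 - <<'E'
from h import *
o=ctrl.get_obs();print(o['t'],o['tool_pos'],o['tool_rot'],o['opening'],o['contact_force'])
a=[]
for n in("scene","top"):
    im=shot(n);P=pts(im);np.savez(n+"0.npz",**im)
    cv2.imwrite(f"pics/{n}0.png",cv2.resize(im["pixels"][...,::-1],(800,600),interpolation=cv2.INTER_CUBIC))
    print(n,im["extrinsics"].round(3).tolist())
    for t in("fixture","handle_grip","pad","board","power_box","bat_grip","bat","handle"):
        for d in ctrl.trace(n,t)[:4]:
            r,c=map(int,d["pixel"]);print(t,round(d["score"],2),(r,c),P[r,c].round(3),np.median(P[d["region"]],axis=0).round(3),d["region"].sum())
E
```

```text
0.0 [0.2050916  0.58976485 0.24405927] [-0.96019622  1.35104408  0.95861353] 0.08526874401376276 [ 0.93921052  0.34704434 -0.46740427]
scene [[0.889, -0.261, 0.377, 0.925], [0.458, 0.542, -0.705, -0.926], [-0.02, 0.799, 0.601, 0.805], [0.0, 0.0, 0.0, 1.0]]
fixture 0.66 (168, 324) [0.607 0.194 0.036] [0.615 0.183 0.026] 1485
fixture 0.17 (199, 296) [ 0.58  -0.003  0.023] [ 0.583 -0.002  0.02 ] 194
handle_grip 0.53 (133, 307) [0.532 0.198 0.159] [0.528 0.183 0.162] 130
pad 0.73 (137, 307) [0.537 0.187 0.15 ] [0.53  0.185 0.15 ] 185
board 0.72 (173, 348) [0.693 0.204 0.033] [0.697 0.215 0.026] 409
power_box 0.93 (226, 274) [ 0.594 -0.206  0.076] [ 0.596 -0.195  0.074] 2733
power_box 0.82 (206, 176) [ 0.312 -0.281  0.103] [ 0.31  -0.257  0.102] 4203
power_box 0.6 (332, 126) [ 0.468 -0.659  0.103] [ 0.471 -0.664  0.103] 9107
power_box 0.17 (185, 250) [ 0.411 -0.011  0.032] [ 0.419 -0.032  0.033] 289
bat_grip 0.93 (290, 105) [ 0.41  -0.634  0.176] [ 0.411 -0.627  0.18 ] 822
bat_grip 0.87 (274, 274) [ 0.689 -0.41   0.136] [ 0.69  -0.408  0.132] 378
bat_grip 0.68 (166, 167) [ 0.239 -0.21   0
[... 1093 characters left out ...]
444 -0.624  0.14 ] [ 0.443 -0.63   0.103] 4103
power_box 0.66 (127, 348) [ 0.708 -0.4    0.1  ] [ 0.716 -0.4    0.075] 1852
power_box 0.64 (166, 278) [ 0.586 -0.166  0.07 ] [ 0.579 -0.168  0.076] 1702
bat_grip 0.6 (277, 290) [ 0.229 -0.192  0.203] [ 0.229 -0.199  0.192] 278
bat_grip 0.53 (216, 427) [ 0.404 -0.608  0.185] [ 0.399 -0.612  0.205] 220
bat_grip 0.39 (172, 274) [ 0.552 -0.151  0.149] [ 0.552 -0.157  0.147] 80
bat 0.8 (216, 431) [ 0.401 -0.607  0.22 ] [ 0.401 -0.612  0.205] 206
bat 0.53 (279, 287) [ 0.222 -0.184  0.178] [ 0.23  -0.199  0.179] 323
bat 0.49 (171, 276) [ 0.557 -0.157  0.141] [ 0.555 -0.157  0.124] 117
handle 0.44 (162, 173) [0.607 0.191 0.064] [0.615 0.196 0.023] 1819
```

View pics/scene0.png

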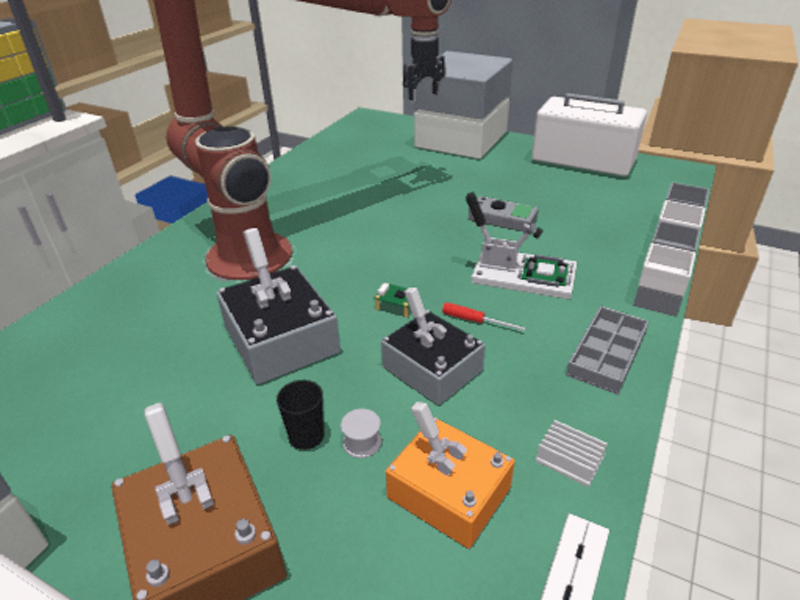

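View pics/top0.png

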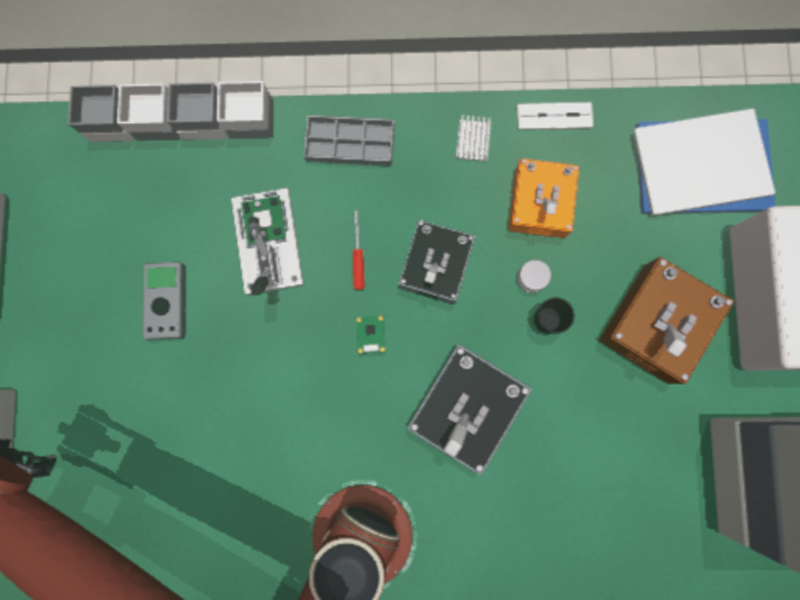

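The scene view shows the clamp, its handle up at (475,210) of 800x600, beside the white plate. The smaller grey box is at (432,350) with its bat leaning up-left and posts on the far right. In the top view the fixture is at (265,240) and the box at (437,262). The larger grey box at (470,410) is the look-alike. Next I fit rectangles to get the poses.

```bash
python3 - <<'E'
from h import *
def rect(n,c,r,z0,z1):
    P=pts(np.load(n+"0.npz")).reshape(-1,3)
    m=(np.hypot(P[:,0]-c[0],P[:,1]-c[1])<r)&(P[:,2]>z0)&(P[:,2]<z1)
    q=P[m]
    (cx,cy),s,a=cv2.minAreaRect((q[:,:2]*1000).astype(np.float32))
    print(n,len(q),(round(cx,1),round(cy,1)),np.round(s,1),round(a,1),'z',np.median(q[:,2]).round(4))
    return q
for n in("top","scene"):
    rect(n,(0.61,0.195),.14,.014,.04)
    rect(n,(0.58,-0.168),.12,.067,.083)
    P=pts(np.load(n+"0.npz")).reshape(-1,3)
    for nm,c,zs in(("handle",(0.53,0.185),(.1,.12,.14,.16,.18,.2)),("bat",(0.555,-0.16),(.11,.125,.14,.155,.17))):
        for a,b in zip(zs,zs[1:]):
            m=(np.hypot(P[:,0]-c[0],P[:,1]-c[1])<.09)&(P[:,2]>a)&(P[:,2]<b);q=P[m]
            if len(q):print(n,nm,a,len(q),q.mean(0).round(4),q.min(0).round(3),q.max(0).round(3))
    m=(np.hypot(P[:,0]-.58,P[:,1]+.168)<.12)&(P[:,2]>.084)&(P[:,2]<.1)
    print('posts',P[m][P[m][:,0]>.6].round(3)[::3].tolist())
o=ctrl.get_obs();print(R.from_rotvec(o['tool_rot']).as_matrix().round(3))
E
```

```text
top 1646 (640.9, 211.6) [213.5 130.5] 9.2 z 0.023
top 1482 (585.8, -169.0) [130.  150.6] 72.7 z 0.0752
top handle 0.1 2 [0.5532 0.1937 0.1007] [0.553 0.192 0.1  ] [0.553 0.196 0.101]
top handle 0.12 9 [0.5407 0.1896 0.132 ] [0.532 0.182 0.126] [0.545 0.207 0.14 ]
top handle 0.14 21 [0.5354 0.1889 0.1491] [0.523 0.181 0.141] [0.543 0.201 0.159]
top handle 0.16 17 [0.5257 0.1884 0.1701] [0.516 0.178 0.16 ] [0.531 0.205 0.18 ]
top handle 0.18 59 [0.5109 0.1891 0.1912] [0.501 0.178 0.18 ] [0.524 0.201 0.199]
top bat 0.11 4 [ 0.5606 -0.1602  0.1188] [ 0.551 -0.167  0.111] [ 0.565 -0.155  0.124]
top bat 0.125 7 [ 0.5535 -0.1648  0.1328] [ 0.539 -0.167  0.125] [ 0.559 -0.161  0.139]
top bat 0.14 8 [ 0.5495 -0.1556  0.1485] [ 0.526 -0.163  0.141] [ 0.557 -0.147  0.155]
top bat 0.155 38 [ 0.5349 -0.1536  0.1642] [ 0.524 -0.163  0.156] [ 0.548 -0.144  0.17 ]
posts [[0.657, -0.147, 0.091], [0.652, -0.147, 0.097], [0.65, -0.15, 0.093], [0.646, -0.146, 0.094], [0.633, -0.22, 0.087], [0.628, -0.219, 0.095], [0.628, -0.229, 0.094], [0.624, -0.229, 0.095], [0.605, -0.152, 0.097], [0.601, -0.159, 0.1
[... 652 characters left out ...]
631  0.1326] [ 0.535 -0.17   0.126] [ 0.562 -0.153  0.139]
scene bat 0.14 48 [ 0.5448 -0.1609  0.1474] [ 0.526 -0.169  0.14 ] [ 0.557 -0.15   0.155]
scene bat 0.155 51 [ 0.5381 -0.1577  0.163 ] [ 0.522 -0.166  0.155] [ 0.549 -0.147  0.17 ]
posts [[0.602, -0.155, 0.099], [0.602, -0.163, 0.098], [0.601, -0.153, 0.086], [0.653, -0.143, 0.094], [0.653, -0.151, 0.096], [0.651, -0.155, 0.095], [0.648, -0.153, 0.089], [0.656, -0.151, 0.09], [0.656, -0.149, 0.085], [0.628, -0.221, 0.095], [0.628, -0.227, 0.096], [0.623, -0.228, 0.091], [0.631, -0.227, 0.094], [0.626, -0.23, 0.09], [0.632, -0.221, 0.085], [0.632, -0.228, 0.087]]
[[-0.    -0.944  0.329]
 [ 0.     0.329  0.944]
 [-1.     0.     0.   ]]
```

```bash
cat >> h.py <<'E'
def fix(): # fixture origin, yaw
    return FO,FY
def plan(targets,yaws):
    """from current pose; print rows (units) total per segment"""
    o=ctrl.get_obs();p=np.array(o['tool_pos']);M=R.from_rotvec(o['tool_rot']).as_matrix()
    phi=np.arctan2(M[1,2],M[0,2])
    for t,y in zip(targets,yaws):
        f=lambda a:np.array([[0,0,-1],[-np.sin(a),np.cos(a),0],[np.cos(a),np.sin(a),0]])
        d=f(phi)@(np.array(t)-p);print('units',(d/.25).round(4),'mm',(d*1000).round(1),'turn',round(-np.degrees(y-phi)/90,4));p=np.array(t);phi=y
E
python3 - <<'E'
from h import *
A=[]
for n in("top","scene"):
    P=pts(np.load(n+"0.npz")).reshape(-1,3)
    m=(abs(P[:,0]-.635)<.16)&(abs(P[:,1]-.21)<.11)&(P[:,2]>.014)&(P[:,2]<.04)
    q=(P[m][:,:2]*1000).astype(np.float32)
    (cx,cy),s,a=cv2.minAreaRect(q);print((cx,cy),s,a)
    A.append(q)
# percentiles along yaw 9 deg
for q in A:
    for t in (8,9,10):
        t=np.radians(t);u=q@[np.cos(t),np.sin(t)];v=q@[-np.sin(t),np.cos(t)];print(np.percentile(u,[0,.5,99.5,100]).round(1),np.percentile(v,[0,.5,99.5,100]).round(1))
E
```

```text
(647.5352172851562, 212.68527221679688) (226.96865844726562, 130.74000549316406) 9.251287460327148
(648.0338745117188, 211.48202514648438) (224.64874267578125, 135.48309326171875) 8.33054256439209
[556.4 559.2 782.1 784.4] [ 54.   54.9 185.4 188. ]
[559.3 561.  783.5 786.3] [ 43.6  44.2 173.6 174.6]
[561.  562.5 785.3 788.3] [ 30.9  32.5 162.1 163.4]
[558.7 560.5 781.9 783.8] [ 51.   52.6 183.8 187.5]
[560.8 561.9 783.8 784.9] [ 39.1  41.7 170.3 175.5]
[561.9 563.4 785.5 786.6] [ 26.3  29.9 157.5 164.1]
```

```bash
cat >> h.py <<'E'
def fr(o,yaw): 
    a=np.radians(yaw);return lambda x,y,z:np.array([o[0]+x*np.cos(a)-y*np.sin(a),o[1]+x*np.sin(a)+y*np.cos(a),z])
F=fr((.581,.2013),9.1);B=fr((.586,-.170),-17.3)
phiF=np.radians(99.1);phiB=np.radians(72.7)
E
python3 - <<'E'
from h import *
th=np.linspace(1.15,0,9)
T=[(-25,245),(-32,190)]+[(-20-105*np.cos(t)+10*np.sin(t)+11,72+105*np.sin(t)+10*np.cos(t)+14) for t in th]
print(np.round(T,1).tolist())
o=ctrl.get_obs();print(o['t'])
plan([o['tool_pos']]+[F(x/1000,0,z/1000) for x,z in T],[phiF]*20)
E
```

```text
[[-25.0, 245.0], [-32.0, 190.0], [-42.8, 185.9], [-56.7, 180.1], [-69.7, 172.2], [-81.4, 162.7], [-91.7, 151.5], [-100.2, 139.0], [-106.9, 125.4], [-111.5, 110.9], [-114.0, 96.0]]
0.9
units [0. 0. 0.] mm [0. 0. 0.] turn -0.3142
units [ 1.3000e-03 -1.1376e+00 -1.7740e+00] mm [ 3.000e-01 -2.844e+02 -4.435e+02] turn -0.0
units [0.22  0.028 0.   ] mm [55.  7.  0.] turn -0.0
units [0.0163 0.0431 0.    ] mm [ 4.1 10.8  0. ] turn -0.0
units [0.0235 0.0559 0.    ] mm [ 5.9 14.   0. ] turn -0.0
units [ 0.0312  0.0519 -0.    ] mm [ 7.8 13.  -0. ] turn -0.0
units [0.0383 0.0469 0.    ] mm [ 9.6 11.7  0. ] turn -0.0
units [0.0447 0.0409 0.    ] mm [11.2 10.2  0. ] turn -0.0
units [ 0.0501  0.0341 -0.    ] mm [12.5  8.5 -0. ] turn -0.0
units [0.0544 0.0266 0.    ] mm [13.6  6.6  0. ] turn -0.0
units [0.0577 0.0185 0.    ] mm [14.4  4.6  0. ] turn -0.0
units [ 0.0598  0.0101 -0.    ] mm [14.9  2.5 -0. ] turn -0.0
```

{"fn": "move_arm", "kwargs": {
  "increments": [
    [[0,0,0,-0.0785],[0,0,0,-0.0785],[0,0,0,-0.0785],[0,0,0,-0.0785],[0,-0.076,-0.118,0],[0,-0.076,-0.118,0],[0,-0.076,-0.118,0],[0,-0.076,-0.118,0],[0,-0.076,-0.118,0],[0,-0.076,-0.118,0],[0,-0.076,-0.118,0],[0,-0.076,-0.118,0],[0,-0.076,-0.118,0],[0,-0.076,-0.118,0],[0,-0.076,-0.118,0],[0,-0.076,-0.118,0],[0,-0.076,-0.118,0],[0,-0.076,-0.118,0],[0,-0.076,-0.122,0],[0,0,0,0]]
  ],
  "gripper": 1,
  "squeeze": 30
}}

```text
t: 2.57
tool_pos: [0.5599, 0.1928, 0.2453]
tool_rot: [-1.323, 1.134, 1.319]
contact_force: [0.3, 0.4, 0.3]
opening: 0.0002
```

```bash
python3 - <<'E'
from h import *
o=ctrl.get_obs();print(o['t'],o['tool_pos'],o['opening'],o['contact_force'])
plan([F(-.025,0,.245),F(-.032,0,.190),F(-.0428,0,.1859)],[phiF]*3)
im=shot("scene");np.savez("scene1.npz",**im)
cv2.imwrite("pics/s1.png",cv2.resize(im["pixels"][60:220,230:430][...,::-1],(750,600),interpolation=cv2.INTER_CUBIC))
P=pts(im).reshape(-1,3)
q=P[(np.hypot(P[:,0]-o['tool_pos'][0],P[:,1]-o['tool_pos'][1])<.03)&(P[:,2]>.2)];print('lowest tool z',np.sort(q[:,2])[:8].round(3))
E
```

```text
2.5667 [0.55992563 0.19282997 0.24533235] 0.00019335629545335172 [0.29317268 0.36296578 0.3020295 ]
units [0.0013 0.0115 0.0201] mm [0.3 2.9 5. ] turn -0.0039
units [0.22  0.028 0.   ] mm [55.  7.  0.] turn -0.0
units [0.0164 0.0432 0.    ] mm [ 4.1 10.8  0. ] turn -0.0
lowest tool z [0.232 0.233 0.233 0.234 0.234 0.235 0.236 0.236]
```

View pics/s1.png

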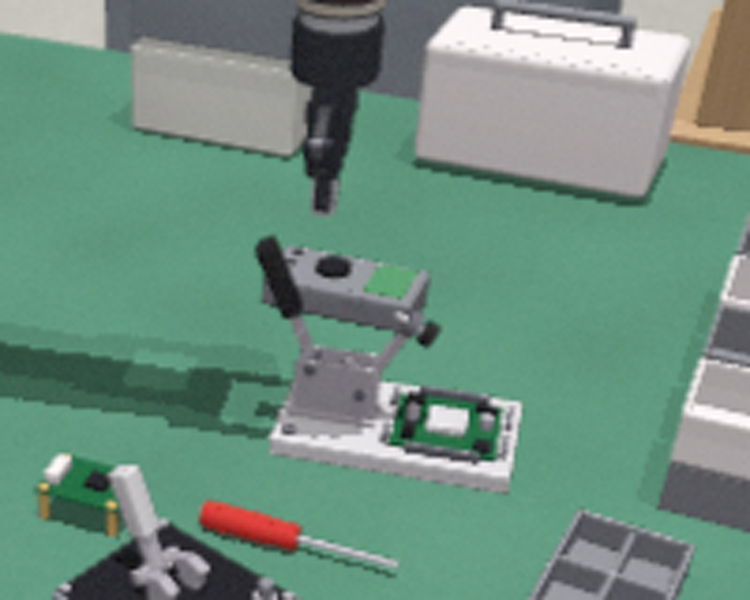

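The crop shows the shut fingertips (325,205) to the right of and above the open handle (268,245), with a clear way down. Measured tip height 0.231 fits the 14 mm offset.

{"fn": "move_arm", "kwargs": {
  "increments": [
    [[0,0.012,0.02,-0.004],[0.11,0.014,0,0],[0.11,0.014,0,0],[0.016,0.043,0,0],[0.012,0.028,0,0],[0.012,0.028,0,0],[0.015,0.026,0,0],[0.016,0.026,0,0],[0.019,0.023,0,0],[0.019,0.024,0,0],[0.045,0.041,0,0],[0.05,0.034,0,0],[0,0,0,0]]
  ]
}}

```text
t: 3.7
tool_pos: [0.4757, 0.1888, 0.1363]
tool_rot: [-1.328, 1.131, 1.333]
contact_force: [-0.6, 1.1, -1.0]
opening: -0.0
```

```bash
python3 - <<'E'
from h import *
o=ctrl.get_obs();print(o['t'],o['tool_pos'],o['contact_force'])
plan([F(-.1002,0,.139),F(-.1115,0,.111),F(-.114,0,.094)],[phiF]*3)
im=shot("scene")
cv2.imwrite("pics/s2.png",cv2.resize(im["pixels"][60:220,230:430][...,::-1],(750,600),interpolation=cv2.INTER_CUBIC))
E
```

```text
3.7 [0.47574837 0.18876937 0.13631066] [-0.62633008  1.12538693 -0.99842513]
units [-0.0108 -0.0227 -0.0172] mm [-2.7 -5.7 -4.3] turn 0.0038
units [0.112  0.0452 0.    ] mm [28.  11.3  0. ] turn -0.0
units [ 0.068  0.01  -0.   ] mm [17.   2.5 -0. ] turn -0.0
```

View pics/s2.png

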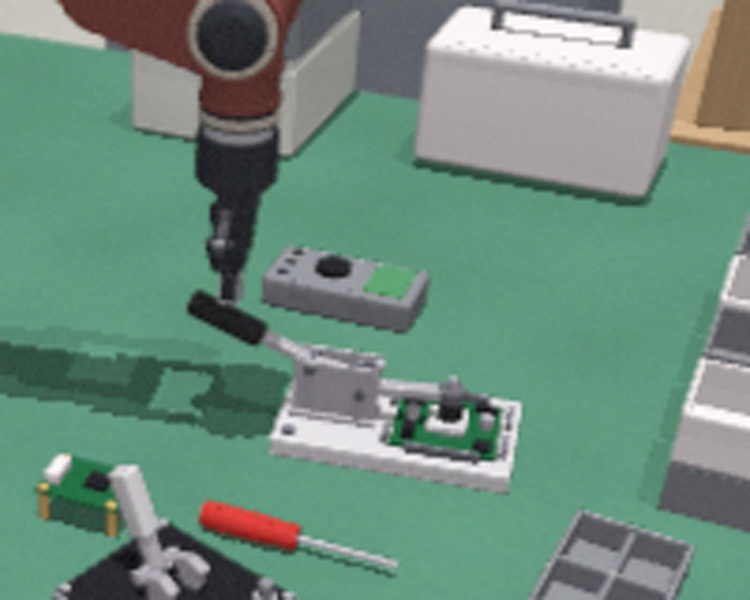

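The handle is down to about 0.35 rad above level, with the tip on its grip at (232,300). I push on past centre to the stop.

{"fn": "move_arm", "kwargs": {
  "increments": [
    [[0.03,0.012,-0.012,0],[0.03,0.012,0,0],[0.03,0.008,0,0],[0.03,0.006,0,0],[0.025,0.004,0,0],[0.015,0,0,0],[0.012,0,0,0],[0.004,0,0,0],[0,0,0,0],[0,0,0,0]]
  ]
}}

```text
t: 4.58
tool_pos: [0.4687, 0.1848, 0.0959]
tool_rot: [-1.329, 1.128, 1.331]
contact_force: [-3.8, -2.3, 6.0]
opening: -0.0004
```

```bash
python3 - <<'E'
from h import *
o=ctrl.get_obs();print(o['t'],o['tool_pos'],o['contact_force'])
im=shot("scene");P=pts(im)
cv2.imwrite("pics/s3.png",cv2.resize(im["pixels"][60:220,230:430][...,::-1],(750,600),interpolation=cv2.INTER_CUBIC))
plan([F(-.114,0,.094)],[phiF])
E
```

```text
4.5833 [0.46872998 0.18477035 0.09594753] [-3.76897453 -2.32660718  5.97451164]
units [ 0.0079  0.0023 -0.0058] mm [ 2.   0.6 -1.4] turn 0.0039
```

{"fn": "move_arm", "kwargs": {
  "increments": [
    [[-0.08,0,0,0],[-0.16,0,0,0],[-0.16,0,0,0],[-0.16,0,0,0],[-0.06,0,0,0],[0,0,0,0]]
  ],
  "gripper": 0.3
}}

```text
t: 5.13
tool_pos: [0.4718, 0.1855, 0.2567]
tool_rot: [-1.333, 1.117, 1.322]
contact_force: [-0.0, -0.2, 1.1]
opening: 0.06
```

```bash
python3 - <<'E'
from h import *
o=ctrl.get_obs();print(o['t'],o['tool_pos'],o['contact_force'],o['opening'])
im=shot("scene");P=pts(im)
cv2.imwrite("pics/s4.png",cv2.resize(im["pixels"][80:240,230:430][...,::-1],(750,600),interpolation=cv2.INTER_CUBIC))
p=P.reshape(-1,3);c=F(-.13,0,0)
q=p[(np.hypot(p[:,0]-c[0],p[:,1]-c[1])<.04)&(p[:,2]>.03)&(p[:,2]<.2)];print(len(q),q[:,2].max(),np.median(q[:,2]))
x=-.112*np.sin(.45)
plan([o['tool_pos'],B(x,0,.25),B(x,0,.045+.112*np.cos(.45)-.005)],[phiB]*3)
E
```

```text
5.1333 [0.47177878 0.18548797 0.25669495] [-0.0378628  -0.19354908  1.07553819] 0.05996934219924749
111 0.08638156570891142 0.07910921115716629
units [-0.014  -0.0057  0.0004] mm [-3.5 -1.4  0.1] turn 0.2971
units [ 0.0268 -0.6642 -1.2218] mm [   6.7 -166.1 -305.4] turn -0.0
units [0.4366 0.     0.    ] mm [109.1   0.    0. ] turn -0.0
```

View pics/s4.png

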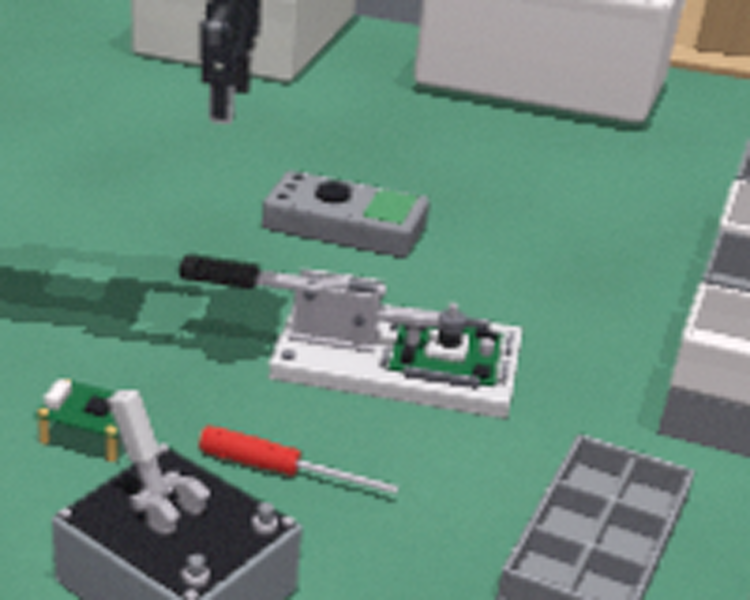

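The clamp handle lies level (220,270), top at about 0.08 m, pad on the can (452,340), and it stays without the robot. Now to the power box.

{"fn": "move_arm", "kwargs": {
  "increments": [
    [[0,0,0,0.0743],[0,0,0,0.0743],[0,0,0,0.0743],[0,0,0,0.0743],[0,-0.066,-0.122,0],[0,-0.066,-0.122,0],[0,-0.066,-0.122,0],[0,-0.066,-0.122,0],[0,-0.066,-0.122,0],[0,-0.066,-0.122,0],[0,-0.066,-0.122,0],[0,-0.066,-0.122,0],[0,-0.066,-0.122,0],[0,-0.066,-0.122,0],[0,0,0,0],[0,0,0,0]]
  ]
}}

```text
t: 6.52
tool_pos: [0.5348, -0.1565, 0.2473]
tool_rot: [-0.978, 1.34, 0.985]
contact_force: [-0.0, 0.0, 0.0]
opening: 0.0599
```

```bash
python3 - <<'E'
from h import *
o=ctrl.get_obs();print(o['t'],o['tool_pos'],o['contact_force'],o['opening'])
P=pts(shot("scene")).reshape(-1,3)
# bat in box frame
a=np.radians(-17.3);d=P[:,:2]-[.586,-.170];u=d@[np.cos(a),np.sin(a)];v=d@[-np.sin(a),np.cos(a)]
for z in(.12,.135,.15,.165):
    m=(abs(u)<.09)&(abs(v)<.03)&(abs(P[:,2]-z)<.006);print(z,'u',u[m].min().round(4),u[m].max().round(4),'v',v[m].min().round(4),v[m].max().round(4),'axis u',(-(z-.045)*np.tan(.45)).round(4))
x=-.112*np.sin(.45)
plan([B(x,0,.25),B(x,0,.045+.112*np.cos(.45)-.005)],[phiB]*3)
E
```

```text
6.5167 [ 0.53475377 -0.15653008  0.24730082] [-0.02743244  0.00232312  0.02182941] 0.059948990432516405
0.12 u -0.0465 -0.0241 v -0.009 0.0067 axis u -0.0362
0.135 u -0.0529 -0.0256 v -0.0096 0.0092 axis u -0.0435
0.15 u -0.06 -0.0325 v -0.0094 0.0083 axis u -0.0507
0.165 u -0.0634 -0.0398 v -0.0093 0.0087 axis u -0.058
units [-0.0091 -0.0181  0.0051] mm [-2.3 -4.5  1.3] turn -0.0009
units [0.4366 0.     0.    ] mm [109.1   0.    0. ] turn -0.0
```

{"fn": "move_arm", "kwargs": {
  "increments": [
    [[0,-0.022,0.005,0],[0.12,0,0,0],[0.12,0,0,0],[0.12,0,0,0],[0.05,0,0,0],[0.018,0,0,0],[0,0,0,0]]
  ]
}}

```text
t: 7.15
tool_pos: [0.5409, -0.1549, 0.1423]
tool_rot: [-0.983, 1.338, 0.987]
contact_force: [-0.1, 0.1, 0.5]
opening: 0.0597
```

{"fn": "move_arm", "kwargs": {
  "increments": [
    [[0,0,0,0],[0,0,0,0],[0,0,0,0],[0,0,0,0],[0,0,0,0],[0,0,0,0]]
  ],
  "gripper": 1,
  "squeeze": 50
}}

```text
t: 7.65
tool_pos: [0.5423, -0.1564, 0.1454]
tool_rot: [-0.986, 1.335, 0.981]
contact_force: [-1.7, 1.7, 6.3]
opening: 0.017
```

```bash
python3 - <<'E'
from h import *
o=ctrl.get_obs();p=np.array(o['tool_pos']);print(o['t'],p,o['contact_force'],o['opening'])
a=np.radians(-17.3);d=p[:2]-[.586,-.170];u=d@[np.cos(a),np.sin(a)];v=d@[-np.sin(a),np.cos(a)]
g=np.array([u,p[2]+.005]);print(g,v,'r',np.hypot(u,g[1]-.045),'ang',np.arctan2(u,g[1]-.045))
E
```

```text
7.65 [ 0.54231523 -0.15640764  0.14542061] [-1.69770218  1.66380505  6.33248018] 0.017033257164631093
[-0.04575053  0.15042061] -1.330298821275879e-05 r 0.11492004469509788 ang -0.4094529157789587
```

{"fn": "move_arm", "kwargs": {
  "increments": [
    [[-0.015,0.007,0,0],[-0.015,0.007,0,0],[-0.015,0.007,0,0],[-0.013,0.007,0,0],[0,0,0,0],[0,0,0,0]]
  ]
}}

```text
t: 8.15
tool_pos: [0.5358, -0.1544, 0.1579]
tool_rot: [-0.986, 1.334, 0.98]
contact_force: [6.2, -0.9, -5.2]
opening: 0.0174
```

```bash
cat > g.py <<'E'
from h import *
o=ctrl.get_obs();p=np.array(o['tool_pos']);print(o['t'],p,o['contact_force'],o['opening'])
a=np.radians(-17.3);d=p[:2]-[.586,-.170];u=d@[np.cos(a),np.sin(a)];v=d@[-np.sin(a),np.cos(a)]
g=np.array([u,p[2]+.005-.045]);print(g,v,'r',np.hypot(*g),'ang',np.arctan2(*g))
E
python3 - <<'E'
from g import *
P=pts(shot("scene")).reshape(-1,3)
d=P[:,:2]-[.586,-.170];U=d@[np.cos(a),np.sin(a)];V=d@[-np.sin(a),np.cos(a)]
for z in(.085,.09,.095,.1,.105,.11,.115):
    m=(abs(U)<.07)&(abs(V)<.03)&(abs(P[:,2]-z)<.0025);print(z,np.c_[U,V][m].round(3)[::4].tolist())
prev=g
for t in np.linspace(0,.93,9)[1:]:
    c,s=np.cos(t),np.sin(t);n=np.array([[c,s],[-s,c]])@g;dd=(n-prev)/.25;print('x',-dd[1].round(4),'y',-dd[0].round(4));prev=n
E
```

```text
8.15 [ 0.53575725 -0.15435127  0.157875  ] [ 6.21204913 -0.86903657 -5.16550902] 0.01742963599829536
[-0.05262335  0.117875  ] -1.368688264557327e-07 r 0.12908807913093084 ang -0.41988403927914886
0.085 [[-0.021, 0.002], [-0.008, 0.014], [0.008, 0.022], [0.009, 0.012], [-0.006, -0.023], [0.004, -0.02]]
0.09 [[-0.011, 0.013], [-0.013, 0.003], [0.008, 0.014], [0.001, -0.021], [0.012, -0.02]]
0.095 [[-0.013, 0.02], [-0.006, 0.012], [-0.001, 0.011], [0.01, 0.02], [0.013, 0.016], [-0.001, -0.023], [0.011, -0.011], [0.012, -0.021]]
0.1 [[-0.022, 0.021], [-0.024, 0.002], [-0.023, -0.004], [-0.0, 0.018], [-0.026, -0.014], [-0.004, 0.013], [0.006, 0.02], [0.003, 0.014], [-0.023, -0.021], [-0.002, -0.014], [-0.004, -0.02], [0.001, -0.022], [0.008, -0.013], [0.013, -0.018]]
0.105 [[-0.032, 0.023], [-0.023, 0.021], [-0.023, 0.005], [-0.027, -0.004], [-0.021, -0.01]]
0.11 [[-0.025, 0.015], [-0.027, 0.013], [-0.024, 0.005], [-0.025, 0.002], [-0.032, -0.016], [-0.027, -0.021], [-0.025, -0.023]]
0.115 [[-0.03, 0.008], [-0.034, -0.005], [-0.032, -0.007]]
x -0.0212 y -0.0561
x -0.0146 y -0.0582
x -0.0077 y -0.0595
x -0.0008 y -0.06
x 0.0062 y -0.0597
x 0.0131 y -0.0586
x 0.0198 y -0.0566
x 0.0262 y -0.054
```

The cross pin shows at z≈0.105, u≈-0.027, so the bat is out by about 14 mm and still in the grip. I pull a little more, then swing.

{"fn": "move_arm", "kwargs": {
  "increments": [
    [[-0.009,0.004,0,0],[0,0,0,0],[-0.0106,-0.028,0,0],[-0.0106,-0.028,0,0],[-0.0073,-0.029,0,0],[-0.0073,-0.029,0,0],[-0.004,-0.03,0,0],[-0.004,-0.03,0,0],[-0.0005,-0.03,0,0],[-0.0005,-0.03,0,0],[0,0,0,0]]
  ]
}}

```text
t: 9.12
tool_pos: [0.5906, -0.1714, 0.1712]
tool_rot: [-0.984, 1.337, 0.984]
contact_force: [-1.8, -0.2, -7.9]
opening: 0.0176
```

```bash
python3 - <<'E'
from g import *
im=shot("scene")
cv2.imwrite("pics/s5.png",cv2.resize(im["pixels"][150:270,210:370][...,::-1],(800,600),interpolation=cv2.INTER_CUBIC))
E
```

```text
9.1167 [ 0.59063389 -0.17141935  0.17116412] [-1.82372174 -0.17135521 -7.86811652] 0.017632804269427614
[0.00484634 0.13116412] 2.285981351108161e-05 r 0.13125362520907508 ang 0.036931840543948234
```

View pics/s5.png

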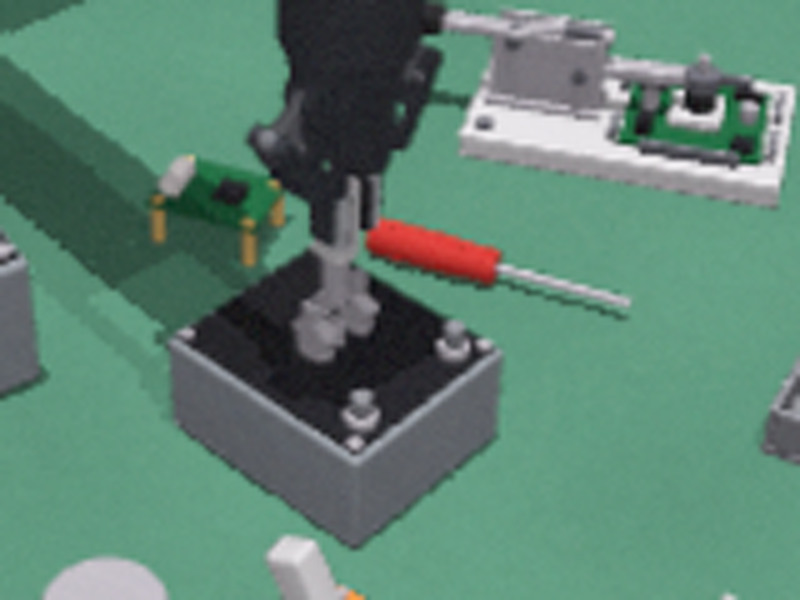

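The bat stands upright at (340,240), held between the fingers, with the cross pin above the gate at (340,310). I carry on to the posts' side.

{"fn": "move_arm", "kwargs": {
  "increments": [
    [[0.003,-0.03,0,0],[0.003,-0.03,0,0],[0.0065,-0.029,0,0],[0.0065,-0.029,0,0],[0.01,-0.028,0,0],[0.01,-0.028,0,0],[0.013,-0.027,0,0],[0.013,-0.027,0,0],[0,0,0,0]]
  ]
}}

```text
t: 9.92
tool_pos: [0.6445, -0.1883, 0.1543]
tool_rot: [-0.983, 1.338, 0.985]
contact_force: [-6.0, 0.0, -5.0]
opening: 0.0171
```

```bash
python3 g.py
```

```text
9.9167 [ 0.64447158 -0.18825981  0.15427672] [-6.04400978  0.02538161 -4.95313328] 0.017091507311386398
[0.06125638 0.11427672] -4.5776455965655746e-05 r 0.12965921718360274 ang 0.49205876622464756
```

{"fn": "move_arm", "kwargs": {
  "increments": [
    [[0.014,0.006,0,0],[0.014,0.006,0,0],[0.014,0.006,0,0],[0.012,0.006,0,0],[0,0,0,0]]
  ]
}}

```text
t: 10.33
tool_pos: [0.6401, -0.1869, 0.1445]
tool_rot: [-0.988, 1.334, 0.979]
contact_force: [-1.6, -0.1, 2.2]
opening: 0.0174
```

{"fn": "move_arm", "kwargs": {
  "increments": [
    [[0,0,0,0],[0,0,0,0],[0,0,0,0],[0,0,0,0],[-0.08,0,0,0],[-0.14,0,0,0],[-0.14,0,0,0],[-0.14,0,0,0],[-0.14,0.08,0,0],[0,0.15,0,0],[0,0.15,0,0],[0,0.15,0,0],[0,0.1,0,0],[0,0,0,0]]
  ],
  "gripper": 0.3
}}

```text
t: 11.5
tool_pos: [0.485, -0.138, 0.3017]
tool_rot: [-0.984, 1.337, 0.984]
contact_force: [0.6, 0.1, 1.3]
opening: 0.0597
```

```bash
python3 - <<'E'
from g import *
im=shot("scene");q=pts(im);P=q.reshape(-1,3)
cv2.imwrite("pics/s6.png",cv2.resize(im["pixels"][110:260,210:410][...,::-1],(800,600),interpolation=cv2.INTER_CUBIC))
d=P[:,:2]-[.586,-.170];U=d@[np.cos(a),np.sin(a)];V=d@[-np.sin(a),np.cos(a)]
for z in(.105,.12,.135,.15,.165,.18):
    m=(abs(U)<.09)&(abs(V)<.03)&(abs(P[:,2]-z)<.006)
    if m.any():print(z,'u',U[m].min().round(4),U[m].max().round(4),'ideal axis',((z-.045)*np.tan(.45)).round(4))
m=(abs(U)<.09)&(abs(V)<.03)&(P[:,2]<.22);print('top',P[m][:,2].max(),'ideal',.045+.134*np.cos(.45)+.011*np.sin(.45))
c=F(-.13,0,0);h=P[(np.hypot(P[:,0]-c[0],P[:,1]-c[1])<.03)&(P[:,2]>.03)&(P[:,2]<.2)];print('handle',h[:,2].max(),np.median(h[:,2]))
E
```

```text
11.5 [ 0.48502289 -0.13802099  0.30174731] [0.58033502 0.06142386 1.28491105] 0.059739137759610046
[-0.10591874  0.26174731] 0.0005042480089254352 r 0.2823657824046901 ang -0.38451740522727096
0.105 u -0.0057 0.0347 ideal axis 0.029
0.12 u 0.0249 0.0476 ideal axis 0.0362
0.135 u 0.027 0.0545 ideal axis 0.0435
0.15 u 0.0348 0.0611 ideal axis 0.0507
0.165 u 0.0412 0.0646 ideal axis 0.058
top 0.17051274593987387 ideal 0.17044453259048223
handle 0.08559765084516857 0.07895598274922155
```

View pics/s6.png

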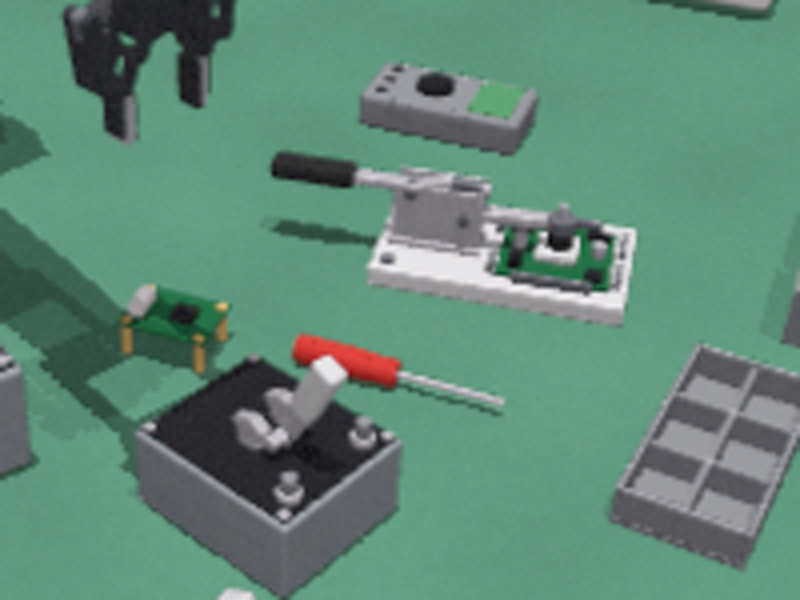

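The picture shows the bat leaning to the posts (325,385). Its top is at 0.1705 m against an ideal 0.1704 m, so it is home in its lock. The clamp is still shut (315,170) and the gripper is clear. I hand in.

```bash
python3 -c "
from station import ctrl
print(ctrl.finish_job())"
```

```text
the job is handed in; nothing more can be done
None
```

I shut the toggle clamp and then switched the power box on, in that order, and handed the job in at about 11.5 s of robot time. `finish_job` reports no verdict.

- **Clamp:** I pushed the handle down to its stop with the shut fingertips, and it stayed level after I let go. Its top measured about 0.08 m both right after release and at the end (0.082 m expected). In the pictures the pad rests on the can and the board sits in its nest. I did not measure the pad's pressing force.
- **Power box:** On the smaller grey box I gripped the bat, pulled it out about 16 mm and swung it to the terminal-post side. I then eased it in and released it. Its top was at 0.1705 m, where 0.1704 m is expected when it is home in the ON lock, and its lean agreed with ON. Along the swing it sat about 3 to 5 mm off the ideal position, the same offset I measured before moving it, so I put it down to my estimate of the box's position.
- **Rest of the scene:** The gripper ended open and clear of everything. The driver, demo board and meter look undisturbed in the last picture. The spool and cup were outside it, and the arm did not go near them.

No check failed. The highest force I read was about 8 N, sampled at the end of each move.

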